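# Put away the bending mandrel and the bead basket

## Task

Put the jewellery bench in order: hang the small steel basket by the middle of its handle on the hook of the hook stand so that it hangs freely and level, and press the thick mandrel down into the clip rack until it lies fully home in both forks with both sprung jaws closed over it. The basket and the mandrel may be done in either order; leave the thin mandrel, the bottle, the tape roll and the bead box where they are and upright.

Things in the scene. Friction and masses are not known exactly. Their poses are not given: they have to be found in the camera images.
- mandrel: Thick bending mandrel: plain steel round bar, 16 mm diameter, 200 mm long, with a square grip block 18 x 18 mm and 60 mm long around its middle. About 160 g. Origin: centre of the underside of the block, as it lies; x runs along the bar, z up. Both ends are alike. It lies on the table on a flat of its block, its axis 9 mm up.
- mandrel_mid (a point): The middle of the thick mandrel, on its axis (9 mm above its origin).
- thin_mandrel: Bystander: a thinner steel mandrel of the same shape, 8 mm diameter, 150 mm long, square block 11 x 11 x 60 mm. Origin: centre of the underside of its block; x along the bar. The basket stands between the two mandrels, close to both; either may be the nearer to the robot.
- rack: Fixed clip rack: plywood base 244 (x) x 70 (y) x 12 mm, two alike aluminium fork clips at x = +70 and -70 mm, each 14 mm thick along x, open space between them. The bar lies across both forks along the rack's x. End cheeks at x = +/-108.5 mm, 6 mm thick, 74 mm high, stop the bar from sliding in endways (211 mm clear between them). Origin: centre of the base's underside; z up.
- clip_seat (a point): Where the middle of the thick mandrel's axis lies when home: 55 mm above the rack's origin, rack's axes. In each fork the slot is 19 mm wide (y +/-9.5 mm), open at the top, its floor 47 mm above the table. On the -y side a fixed prong with a flared top, 102 mm high; on the +y side a fixed prong 58 mm high and, outside it, the taller sprung jaw.
- jaw_a (a joint): Angle of the dark steel sprung jaw of the fork at rack x = +70 mm, rad: 0 closed, to 0.6 as its top swings out to the rack's +y. Hinged on a pin along x at y = 18.5 mm, 22 mm above the table. Its sloped face leads from y = 16 mm at 99 mm height in to a nose at y = 0 at 69 mm height, over the slot; the nose's underside is 65.5 mm high, just over the seated bar (top at 63 mm).
- jaw_b (a joint): The same for the fork at rack x = -70 mm. A bar pushed straight down swings both jaws out by 0.1 to 0.2 rad; they spring back by themselves once it is below the noses. Spring 0.26 N m/rad with 0.065 N m preload; both together take about 6 to 14 N of downward push.
- basket: Small empty steel basket: open box 60 (x) x 90 (y) x 50 mm high with a stiff arched handle fixed to it: uprights at y = +/-43 mm and a straight level bar, 10 mm diameter, between them along y, 115 mm above the bottom. About 120 g. Origin: centre of the underside; z up. Alike when turned half round. Pinch the bar beside its middle (e.g. 26 mm off) to leave the middle free for the hook.
- basket_bar (a point): Centre of the handle bar, on its axis (115 mm above the basket's origin).
- hook_stand: Fixed hook stand: plywood base 100 x 90 x 14 mm, dark steel post 14 mm thick and 218 mm high, and a level round arm, 8 mm thick, its axis 200 mm above the table, that runs 86 mm from the post along the stand's -x to a short upturned tip (top 226 mm above the table). Origin: foot of the post's axis, on the table; z up.
- hook_seat (a point): Place of the hanging handle bar's axis: over the arm, 58 mm along -x from the post's axis, 209 mm above the table; axes of the stand. The handle goes over the tip from the -x side, bar across the arm (along the stand's y), the arm between bar and box, and is lowered. The bar may rest anywhere on the arm between tip and post.
- bottle: Bystander: green bottle, 56 mm diameter, 150 mm tall. Origin: centre of its underside.
- tape_roll: Bystander: white roll of paper tape lying flat, 80 mm diameter, 45 mm high. Origin: centre of its underside.
- bead_box: Bystander: flat bead box 34 mm (x) x 150 mm (y) x 26 mm. Origin: centre of its underside.
There are look-alikes about, which are no part of the job. Leave any red look-alike of the mandrel alone.

How it is judged:
At the end, for the whole second after the job is handed in: Thick mandrel at the seat point within 8 mm along, 4 mm across, 3 mm in height, 0.06 rad in line, at rest, both jaws under 0.08 rad; basket bar's middle at the hook seat within 28 mm along the arm, 25 mm across, 10 mm in height, 0.6 rad of square, basket within 0.35 rad of level, nearly still (x of mandrel_mid in the frame of clip_seat between -0.008 and 0.008 m and y of mandrel_mid in the frame of clip_seat between -0.004 and 0.004 m and z of mandrel_mid in the frame of clip_seat between -0.003 and 0.003 m and angle between the x axis of mandrel and the x axis of rack, either way round below 0.06 rad and value of joint each of jaw_a, jaw_b below 0.08 rad and linear speed of mandrel below 0.03 m/s and x of basket_bar in the frame of hook_seat between -0.028 and 0.028 m and y of basket_bar in the frame of hook_seat between -0.025 and 0.025 m and z of basket_bar in the frame of hook_seat between -0.01 and 0.01 m and angle between basket's own z axis and vertical below 0.35 rad and angle between the y axis of basket and the y axis of hook_stand, either way round below 0.6 rad and linear speed of basket below 0.08 m/s); the robot touches nothing.
It fails at once if a bystander (thin mandrel, bottle, tape roll or bead box) is moved more than 30 mm or tipped (distance of any of thin_mandrel, bottle, tape_roll, bead_box from where it was at the start of the episode above 0.03 m or angle between any of thin_mandrel, bottle, tape_roll, bead_box's own z axis and vertical above 0.5 rad).
It also fails if it takes over 66 s, if anything falls off the work surface, if the arm or the gripper's body presses on something with over 40 N, if the wrist force passes 120 N, or if a joint passes its speed limit or range.

## Robot

A 6-joint arm with a two-finger parallel gripper is mounted at the origin on the work surface. World frame = base frame: x ahead of the robot, y to its left, z up, the work surface at z = 0. Lengths are in m, angles in rad, forces in N, time in s.
With the tool pointing down it reaches from about 0.35 to 0.975 m from the base axis. Payload 4.9 kg.
Tool frame: the origin (TCP) lies at the very end of the fingers, on their centre line; the grasp point (between the pads) lies 19 mm behind it; z points along the fingers, y is the line along which they close (so a half turn about z gives the same grasp; the last joint's range is limited). The gripper opens to 85 mm and grips with 20 to 120 N. Pads are 22 mm wide; open, the fingers measure 114 mm over their backs; the gripper's body (76 mm by 85 mm) begins 54 mm behind the grasp point. The pads swing forward as they close: fully open they stand 13 mm farther back than shut.
Start: joints at [1.058, 0.053, 1.613, -0, 1.476, -0.119], TCP at [0.24, 0.577, 0.231] pointing down, gripper open.
Joint ranges: [-3.01, 3.01], [-1.01, 2.22], [0.06, 2.58], [-1.02, 4.17], [0.09, 2.62], [-3.14, 3.14]. Speed limits (rad/s): [2.57, 2.57, 3.14, 3.14, 3.14, 3.14].

## Interface

Orientations are given as a rotation vector (axis times angle).
In Python, from station import * gives the robot as it stands.
- The arm moves only by the shell command python3 -m crank 'ROWS' [OPENING] [FORCE]. ROWS is JSON, a list of rows, each an object with "offset": the shift along the tool's x, y, z in m, a list of three; "twist": the turn, a rotation vector about the tool's x, y, z in degrees, a list of three. In form: [{"offset": [x, y, z], "twist": [rx, ry, rz]}, ...]. A call has 1 to 20 rows; each row is the pose to reach, as a shift and turn from the pose commanded when the call began, along the tool's axes at that moment; what a row does not reach only later rows make up. A row lasts 1/8 s, in which the tool goes at most 62.5 mm and 10.7 degrees, less where a joint would pass 70% of its speed; a pose out of reach is approached as far as the arm can. A call with a gripper value outside its range is refused whole. OPENING is the opening, from 0 (shut) to 1 (fully open), set as the call begins (- or left out, the last holds). The fingers move at their own pace and stop on an object; FORCE is the grip in N (left out, the last holds). Time passes only in rows, so rows that repeat a pose let the fingers close. It gives the time, the measured TCP pose, the force, the opening and the grip force at its end, in the units of the state.
- get_obs(): the state, without advancing time (a new reading comes with each control period).
- get_image(name): name is "scene" or "top"; returns the picture (400x640x3 uint8, red, green, blue); there is no depth.
- get_calibration(name): a dict with "intrinsics" (3x3 intrinsics, pixels), "world_from_camera" (4x4, takes a point from camera to world coordinates). Camera axes: x right, y up, looking along -z (the intrinsics and any distortion apply to the point x, -y, -z); pixel columns grow to the right and rows downward; lengths in m; the calibration is good to about 2 mm. A picture is of the moment at which its call begins. get_calibration takes no time and is no camera call.
- finish_job(): hands the job in; it is judged then, once.
Trained networks look in the newest picture that a camera, given by its name, has taken for a name from the list of things; names that differ only in an ending like _2 or _b are one class to them, and where a whole thing is asked for, a point or a joint stands for the part that bears it (a point fixed in the world has none). Each returns a list of dicts, best first, with "confidence" (0 to 1); they miss things now and then, are a little off and sometimes report something else, mostly with a low value. They report only what shows in the picture. A call takes as long as a camera call. They do not tell look-alikes from the thing itself.
- cut_out(query, camera): "region" (400x640 bool, what is visible of it) and "rect" ([centre column, centre row, width, height] in pixels, round what is visible of it).
The state is a dict: "t": time; "q": joint angles; "dq": joint speeds; "effort": joint torques, N m; "tool_pos": TCP position; "tool_rot": TCP orientation; "contact_force": force on the tool from outside, world axes, zero at the start; "wrist_torque": the same for the moment, N m; "opening": finger opening in m; "grip_force": force on a finger pad.
Only numpy, scipy, OpenCV 4.12 (cv2) and the standard library are available. Lean on these libraries where they do the work, as an engineer would, in place of code of your own. Each camera call takes 0.05 s, during which the arm holds its last target. There are 200 camera calls.

## Working session

There is one attempt and no reset: what is moved stays moved. The work goes in short steps, Python scripts to look and compute and a shell command to move; the robot and the scene stay as the last step left them, time stands still between calls to the robot, and variables do not carry over. Pictures are saved under pics/ and viewed, at most 11 in all, crops included, and the job is handed in when it is done.

```bash
ls; mkdir -p pics; python3 - <<'E'
from station import *
import cv2,numpy as np
np.set_printoptions(precision=4,suppress=True)
o=get_obs();print(o['t'],o['tool_pos'],o['tool_rot'],o['opening'])
for n in("scene","top"):
    im=get_image(n);cv2.imwrite(f"pics/{n}0.png",im[:,:,::-1])
    c=get_calibration(n);print(n,c)
    for q in("mandrel","thin_mandrel","rack","basket","hook_stand","bottle","tape_roll","bead_box"):
        for d in cut_out(q,n)[:4]:
            print(q,round(d['confidence'],2),np.round(d['rect']),d['region'].sum())
E
```

```text
pics
0.0 [0.2395 0.5766 0.2301] [-0.6145 -3.0803  0.0031] 0.08569723377341686
scene {'intrinsics': array([[361.622 ,   0.    , 324.3675],
       [  0.    , 361.622 , 194.041 ],
       [  0.    ,   0.    ,   1.    ]]), 'world_from_camera': array([[ 0.4659, -0.5826,  0.666 ,  1.285 ],
       [ 0.8846,  0.3228, -0.3364, -0.4427],
       [-0.019 ,  0.7459,  0.6658,  0.9038],
       [ 0.    ,  0.    ,  0.    ,  1.    ]])}
mandrel 0.86 [194. 243.  61.   9.] 328
mandrel 0.75 [356. 232.  53.  23.] 342
mandrel 0.62 [338. 282.  40.  50.] 354
thin_mandrel 0.47 [336. 212.   8.   1.] 11
rack 0.93 [427. 193.  42.  59.] 1342
basket 0.94 [349. 209.  32.  38.] 727
hook_stand 0.69 [260. 240.  49.  82.] 1184
bottle 0.93 [361. 155.  12.  35.] 388
bottle 0.55 [267. 199.  24.  25.] 427
tape_roll 0.79 [269. 199.  19.  22.] 391
tape_roll 0.29 [259. 242.  46.  78.] 1076
tape_roll 0.23 [428. 192.  47.  53.] 1314
bead_box 0.66 [356. 233.  50.  24.] 295
bead_box 0.59 [402. 261.  42.  30.] 562
top {'intrinsics': array([[419.3779,   0.    , 321.1987],
       [  0.    , 419.3779, 204.6959],
       [  0.    ,   0.    ,   1.    ]]), 'world_from_camera': array([[ 0.0012,  0.9816, -0.1908,  0.3487],
       [-0.9999,  0.0044,  0.0159, -0.0752],
       [ 0.0165,  0.1908,  0.9815,  1.1616],
       [ 0.    ,  0.    ,  0.    ,  1.    ]])}
mandrel 0.92 [461. 267.  65.  34.] 456
mandrel 0.78 [280. 194.  71.  12.] 463
mandrel 0.77 [332. 146.  63.  33.] 401
thin_mandrel 0.69 [277. 245.  44.   6.] 184
rack 0.81 [170. 206.  59.  90.] 2445
basket 0.72 [272. 217.  39.  32.] 798
hook_stand 0.83 [403. 203.  47.  40.] 1250
bottle 0.85 [204. 303.  30.  22.] 574
tape_roll 0.89 [358. 301.  30.  32.] 601
tape_roll 0.26 [401. 205.  52.  40.] 1320
bead_box 0.8 [259. 138.  50.  18.] 708
bead_box 0.42 [169. 206.  55.  89.] 2339
bead_box 0.21 [274. 218.  38.  33.] 846
```

```bash
python3 - <<'E'
import cv2
a=cv2.imread("pics/top0.png")[90:340,130:530];cv2.imwrite("pics/topc.png",cv2.resize(a,(800,500),interpolation=cv2.INTER_CUBIC))
a=cv2.imread("pics/scene0.png")[110:320,150:470];cv2.imwrite("pics/scenec.png",cv2.resize(a,(800,525),interpolation=cv2.INTER_CUBIC))
E
```

```text
(no output)
```

View pics/topc.png

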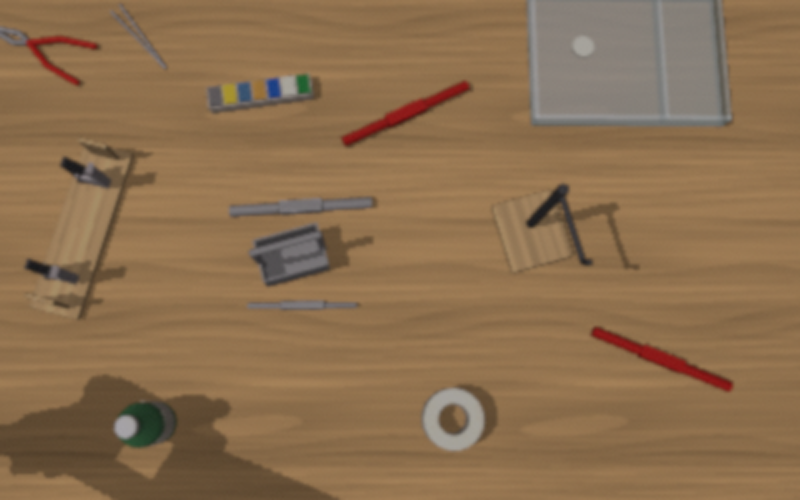

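View pics/scenec.png

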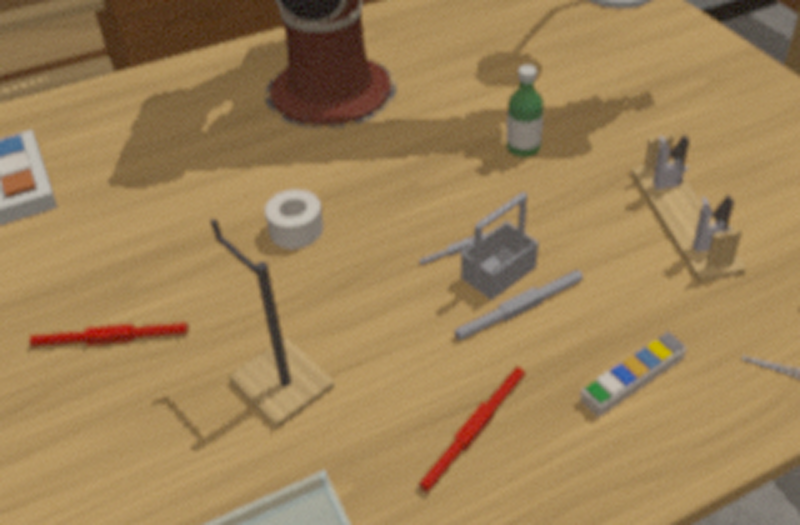

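Mandrel candidates in the top view: red at (461,267) and (332,146), which are look-alikes; thick grey at (280,194); thin grey at (277,245). The thick grey one fits: steel, about 71 px long with the wider block, while the thin one is about 55 px. Next I enlarge it together with the basket, rack and hook.

```bash
python3 - <<'E'
import cv2,numpy as np
t=cv2.imread("pics/top0.png");s=cv2.imread("pics/scene0.png")
def pair(n,a,b,w=80,h=120,k=5):
    T=[cv2.resize(i[y:y+h,x:x+w],None,fx=k,fy=k,interpolation=cv2.INTER_CUBIC) for i,x,y in((t,*a),(s,*b))]
    cv2.imwrite(f"pics/{n}.png",np.hstack(T))
pair("p_rack",(130,145),(395,140)); pair("p_hook",(365,150),(225,185)); pair("p_bask",(240,165),(310,180),80,96,5)
E
```

```text
(no output)
```

View pics/p_rack.png

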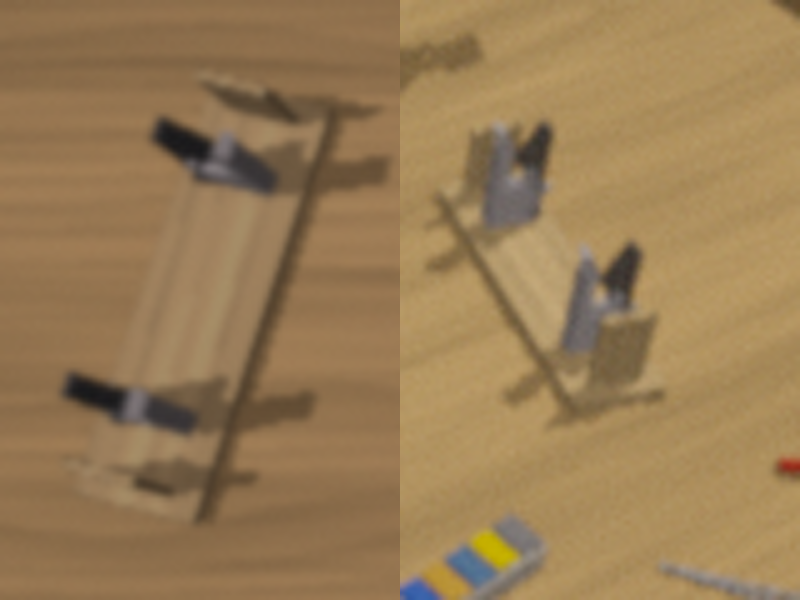

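View pics/p_hook.png

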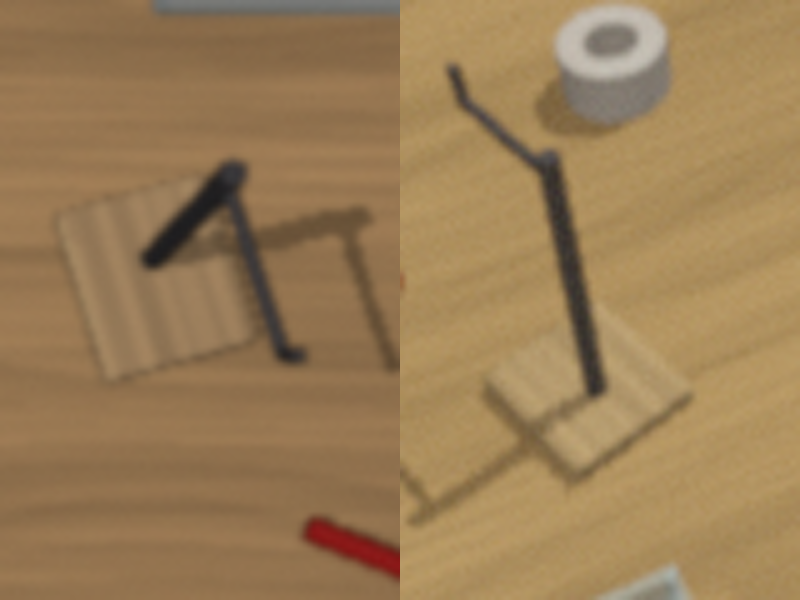

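View pics/p_bask.png

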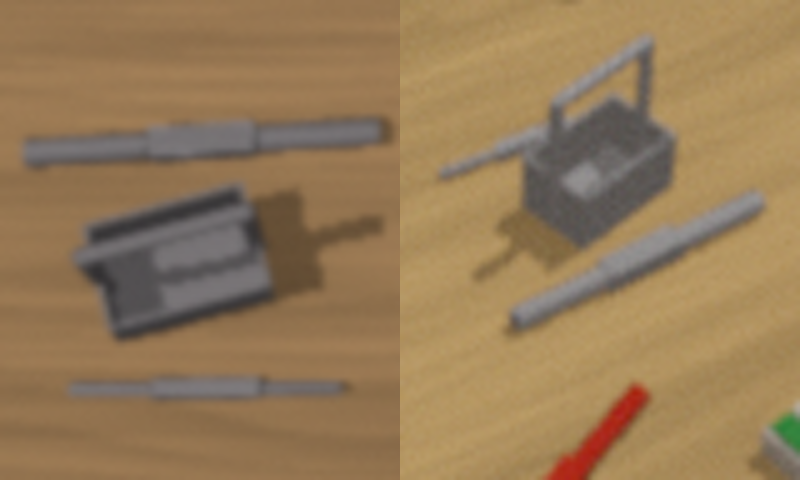

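The crop confirms it: the thick grey bar (top view ~(280,194)) is the mandrel, the thin one is behind the basket, and the red ones stay. I fit poses with points from both views.

```bash
cat > h.py <<'E'
import numpy as np,cv2
from station import *
from scipy.optimize import least_squares
np.set_printoptions(precision=4,suppress=True)
C={n:get_calibration(n) for n in("scene","top")}
def proj(n,P):
    W=np.linalg.inv(C[n]['world_from_camera']);p=np.atleast_2d(P)@W[:3,:3].T+W[:3,3]
    p=p*[1,-1,-1];u=p@C[n]['intrinsics'].T;return u[:,:2]/u[:,2:]
def tri(**uv): # one point from both views
    return least_squares(lambda X:np.r_[tuple(proj(n,X)[0]-uv[n] for n in uv)],[.5,0,.1]).x
def pose(p,M,z=0):
    c,s=np.cos(p[2]),np.sin(p[2]);M=np.atleast_2d(np.array(M,float));return np.c_[p[0]+c*M[:,0]-s*M[:,1],p[1]+s*M[:,0]+c*M[:,1],M[:,2]+z]
def fit(obs,p0): # obs: (cam,uv,modelpoint); free x,y,yaw,dz
    r=lambda p:np.concatenate([proj(n,pose(p,M,p[3]))[0]-uv for n,uv,M in obs])
    s=least_squares(r,p0,loss='soft_l1');print(s.x,'res',np.abs(r(s.x)).reshape(-1,2).max(1).round(1));return s.x
E
cat > m.py <<'E'
from h import *
k=lambda o:(lambda u,v:np.array([(u+.5)/5-.5+o[0],(v+.5)/5-.5+o[1]]))
t,s=k((130,145)),k((395,140))
print('rack')
R=fit([('top',t(333,112),(.122,-.035,0)),('top',t(203,520),(-.122,-.035,0)),('scene',s(40,195),(-.122,-.035,0.006)),('scene',s(172,410),(.122,-.035,0)),('scene',s(262,392),(.122,.035,0.006)),('top',t(70,485),(-.122,.035,0.012))],[.4,.3,-.2,0])
t,s=k((365,150)),k((225,185))
print('hook')
H=fit([('top',t(57,213),(-.0,.045,.014)),('top',t(232,172),(0,0,.218)),('top',t(150,262),(0,0,.014)),('top',t(299,355),(-.086,0,.226)),('top',t(283,354),(-.086,0,.2)),
('scene',s(53,70),(-.086,0,.226)),('scene',s(63,103),(-.086,0,.2)),('scene',s(150,160),(0,0,.218)),('scene',s(196,390),(0,0,.014))][1:],[.5,-.2,0.2,0])
print('tip tri',tri(top=t(299,355),scene=s(53,70)),'post',tri(top=t(232,172),scene=s(150,160)),'bend',tri(top=t(283,354),scene=s(63,103)))
t,s=k((240,165)),k((310,180))
a=tri(top=t(80,257),scene=s(157,103));b=tri(top=t(250,210),scene=s(250,42));print('bar',a,b,(a+b)/2)
B=fit([('top',t(80,257),(0,.045,.115)),('top',t(250,210),(0,-.045,.115)),('scene',s(157,103),(0,-.045,.115)),('scene',s(250,42),(0,.045,.115))],[.35,0,.2,0]) if 0 else None
a=tri(top=t(24,152),scene=s(362,200));b=tri(top=t(383,131),scene=s(115,320));print('mandrel',a,b,(a+b)/2,np.linalg.norm(a-b))
a=tri(top=t(80,257),scene=s(250,42));b=tri(top=t(250,210),scene=s(157,103));print('bar2',a,b,(a+b)/2,np.linalg.norm(a-b),np.arctan2(*(a-b)[[1,0]]))
E
python3 m.py
```

```text
rack
[ 0.5753  0.3254 -0.2597 -0.0015] res [1.2 0.6 0.9 1.2 1.4 0.5]
hook
[ 0.5814 -0.3006  0.2922 -0.0045] res [0.7 0.1 1.5 0.5 0.5 0.2 0.6 0.3]
tip tri [ 0.4959 -0.326   0.2197] post [ 0.5833 -0.3005  0.2127] bend [ 0.4998 -0.325   0.1968]
bar [0.5183 0.0558 0.072 ] [0.5506 0.0082 0.151 ] [0.5345 0.032  0.1115]
mandrel [0.6002 0.1222 0.0065] [ 0.6133 -0.0791  0.0073] [0.6067 0.0215 0.0069] 0.20178115378847553
bar2 [0.523 0.074 0.112] [ 0.5472 -0.0115  0.1143] [0.5351 0.0312 0.1131] 0.0889428030693807 1.846316644157033
```

```bash
cat > go.py <<'E'
import sys,numpy as np
from station import get_obs
from scipy.spatial.transform import Rotation as R
np.set_printoptions(precision=4,suppress=True)
x,y,z,a=map(float,sys.argv[1:5]); o=get_obs(); r=R.from_rotvec(o['tool_rot']); a=np.radians(a)
T=np.c_[[np.sin(a),-np.cos(a),0],[np.cos(a),np.sin(a),0],[0,0,-1]]
T=np.c_[np.cross(T[:,1],T[:,2]),T[:,1],T[:,2]]
print('t',o['t'],'offset mm',1000*r.inv().apply(np.array([x,y,z])-o['tool_pos']),'twist',np.degrees((r.inv()*R.from_matrix(T)).as_rotvec()),'F',o['contact_force'],'op',o['opening'])
E
python3 go.py .528 .056 .20 15.8; python3 go.py .528 .056 .094 15.8
```

```text
t 0.9 offset mm [-466.0992 -370.6578   31.3269] twist [-0.0011  0.0019 51.6368] F [-0.7878 -0.0189 -0.2249] op 0.08584412675952129
t 0.9 offset mm [-466.097  -370.6546  137.3269] twist [-0.0011  0.0019 51.6368] F [-0.7878 -0.0189 -0.2249] op 0.08584412675952129
```

```bash
python3 -m crank '[{"offset":[-0.023,-0.019,0],"twist":[0,0,3]},{"offset":[-0.07,-0.056,0],"twist":[0,0,8]},{"offset":[-0.116,-0.093,0],"twist":[0,0,14]},{"offset":[-0.163,-0.13,0.003],"twist":[0,0,20]},{"offset":[-0.21,-0.167,0.006],"twist":[0,0,26]},{"offset":[-0.256,-0.204,0.01],"twist":[0,0,32]},{"offset":[-0.303,-0.241,0.015],"twist":[0,0,38]},{"offset":[-0.35,-0.278,0.02],"twist":[0,0,44]},{"offset":[-0.396,-0.315,0.025],"twist":[0,0,49]},{"offset":[-0.43,-0.342,0.03],"twist":[0,0,51.6]},{"offset":[-0.455,-0.362,0.031],"twist":[0,0,51.6]},{"offset":[-0.466,-0.371,0.031],"twist":[0,0,51.6]},{"offset":[-0.466,-0.371,0.031],"twist":[0,0,51.6]},{"offset":[-0.466,-0.371,0.031],"twist":[0,0,51.6]}]' 1; python3 go.py .528 .056 .094 15.8; python3 - <<'E'
from station import *
import cv2,numpy as np
t=get_image("top");s=get_image("scene")
f=lambda i,x,y:cv2.resize(i[y:y+96,x:x+80,::-1],None,fx=5,fy=5,interpolation=cv2.INTER_CUBIC)
cv2.imwrite("pics/ov_b.png",np.hstack([f(t,240,165),f(s,310,180)]))
E
```

```text
t: 2.65
tool_pos: [0.5274, 0.0567, 0.2004]
tool_rot: [-1.893, -2.507, -0.001]
contact_force: [0.4, 0.2, 0.2]
opening: 0.0855
grip_force: 0.0
t 2.65 offset mm [ -0.9171   0.3284 106.4089] twist [ 0.0058 -0.0236  0.1064] F [0.3712 0.1686 0.2041] op 0.08545273415047185
```

View pics/ov_b.png

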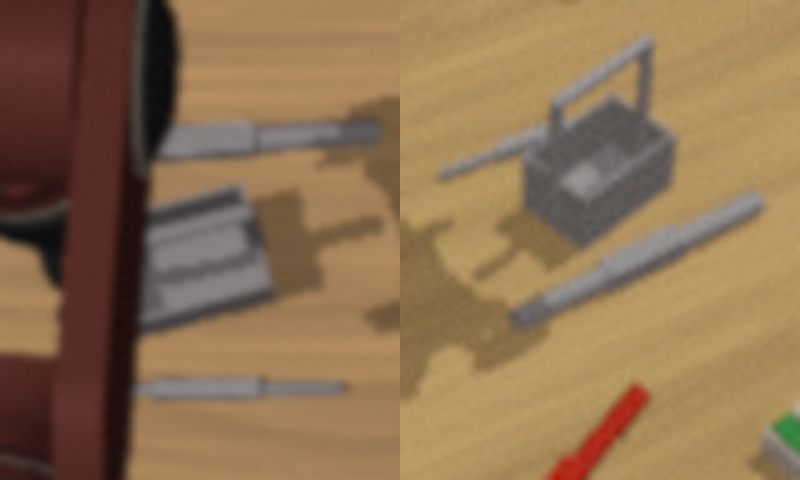

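The basket is unmoved: its bar shows at scene crop (157,103)–(250,42). In the top view the arm hangs over its left end. Descend and grip.

```bash
python3 -m crank '[{"offset":[-0.001,0,0.02],"twist":[0,0,0]},{"offset":[-0.001,0,0.05],"twist":[0,0,0]},{"offset":[-0.001,0,0.08],"twist":[0,0,0]},{"offset":[-0.001,0,0.1],"twist":[0,0,0]},{"offset":[-0.001,0,0.106],"twist":[0,0,0]},{"offset":[-0.001,0,0.106],"twist":[0,0,0]},{"offset":[-0.001,0,0.106],"twist":[0,0,0]}]' 1; python3 -m crank '[{"offset":[0,0,0],"twist":[0,0,0]},{"offset":[0,0,0],"twist":[0,0,0]},{"offset":[0,0,0],"twist":[0,0,0]},{"offset":[0,0,0],"twist":[0,0,0]},{"offset":[0,0,0],"twist":[0,0,0]},{"offset":[0,0,0],"twist":[0,0,0]},{"offset":[0,0,0],"twist":[0,0,0]},{"offset":[0,0,0],"twist":[0,0,0]}]' 0 80
```

```text
t: 3.62
tool_pos: [0.5291, 0.0548, 0.0956]
tool_rot: [1.893, 2.505, 0.002]
contact_force: [0.6, 0.4, 0.5]
opening: 0.0854
grip_force: 0.0
t: 4.62
tool_pos: [0.5281, 0.0548, 0.0945]
tool_rot: [-1.894, -2.506, -0.0]
contact_force: [-1.8, 1.0, 3.3]
opening: 0.008
grip_force: 78.2
```

```bash
python3 -m crank '[{"offset":[0,0,-0.01],"twist":[0,0,0]},{"offset":[0,0,-0.035],"twist":[0,0,0]},{"offset":[0,0,-0.065],"twist":[0,0,0]},{"offset":[0,0,-0.095],"twist":[0,0,0]},{"offset":[0,0,-0.12],"twist":[0,0,0]},{"offset":[0,0,-0.131],"twist":[0,0,0]},{"offset":[0,0,-0.131],"twist":[0,0,0]},{"offset":[0,0,-0.131],"twist":[0,0,0]}]'; python3 go.py .427 -.05 .225 16.5;python3 go.py .427 -.32 .225 16.5
```

```text
t: 5.62
tool_pos: [0.5273, 0.0548, 0.2237]
tool_rot: [-1.893, -2.505, 0.002]
contact_force: [-0.0, -0.2, -0.8]
opening: 0.0076
grip_force: 78.1
t 5.625 offset mm [ -73.4315 -125.0804   -1.0546] twist [-0.1377 -0.0462 -0.6669] F [-0.0298 -0.2428 -0.8277] op 0.007637282443858674
t 5.625 offset mm [-333.1879 -198.7462   -1.0831] twist [-0.1377 -0.0462 -0.6669] F [-0.0298 -0.2428 -0.8277] op 0.007637282443858674
```

```bash
python3 -m crank '[{"offset":[-0.01,-0.015,0],"twist":[0,0,0]},{"offset":[-0.03,-0.045,0],"twist":[0,0,0]},{"offset":[-0.055,-0.085,0],"twist":[0,0,-0.6]},{"offset":[-0.085,-0.125,0],"twist":[0,0,-0.6]},{"offset":[-0.125,-0.145,0],"twist":[0,0,-0.6]},{"offset":[-0.17,-0.158,0],"twist":[0,0,-0.6]},{"offset":[-0.215,-0.168,0],"twist":[0,0,-0.6]},{"offset":[-0.26,-0.18,0],"twist":[0,0,-0.6]},{"offset":[-0.3,-0.19,0],"twist":[0,0,-0.6]},{"offset":[-0.325,-0.197,0],"twist":[0,0,-0.6]},{"offset":[-0.333,-0.199,0],"twist":[0,0,-0.6]},{"offset":[-0.333,-0.199,0],"twist":[0,0,-0.6]},{"offset":[-0.333,-0.199,0],"twist":[0,0,-0.6]}]'; python3 go.py .5177 -.2927 .225 16.5; python3 - <<'E'
from station import *
import cv2,numpy as np
t=get_image("top");s=get_image("scene")
f=lambda i,x,y:cv2.resize(i[y:y+120,x:x+80,::-1],None,fx=5,fy=5,interpolation=cv2.INTER_CUBIC)
cv2.imwrite("pics/st.png",np.hstack([f(t,365,170),f(s,205,140)]))
E
```

```text
t: 7.25
tool_pos: [0.4273, -0.3189, 0.2251]
tool_rot: [-1.88, -2.517, -0.0]
contact_force: [-0.2, 0.3, -0.1]
opening: 0.0074
grip_force: 78.2
t 7.25 offset mm [-0.5332 94.0684  0.0721] twist [-0.0075 -0.0368 -0.01  ] F [-0.2338  0.265  -0.1357] op 0.007355348546057113
```

View pics/st.png

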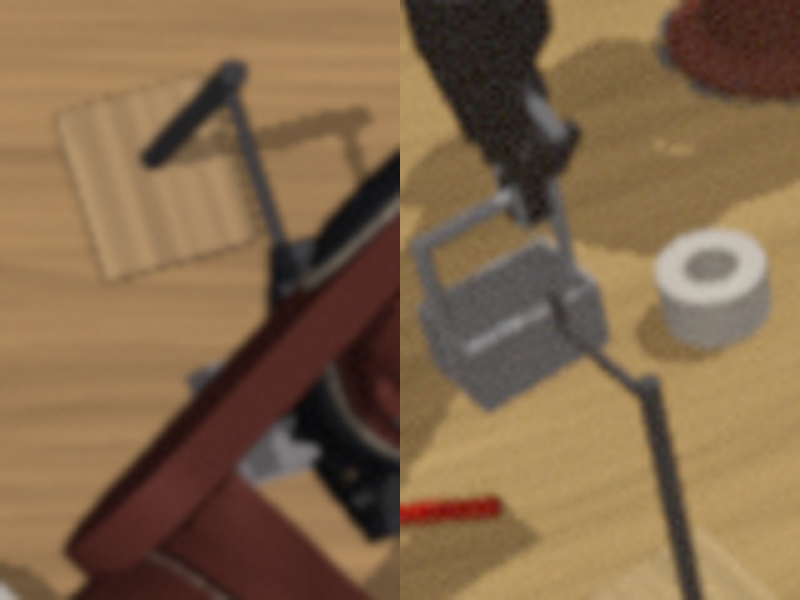

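Scene crop: the basket is held level, its bar running from (420,245) to (560,185), with the tip at (557,300) in front of it. I check the bar height by projection.

```bash
python3 - <<'E'
from h import *
d=np.array([-.284,.959,0]);m=np.array([.4273,-.3189,.2455])
P=np.array([m-.071*d,m+.019*d, [.498,-.3255,.226],[.5822,-.3005,.218]])
print((proj('scene',P)-[205,140])*5+[400,0])
E
```

```text
[[411.6773 243.6853]
 [546.9182 171.9726]
 [551.2041 286.6916]
 [646.1344 374.7032]]
```

```bash
python3 -m crank '[{"offset":[0,0.006,0],"twist":[0,0,0]},{"offset":[0,0.018,0],"twist":[0,0,0]},{"offset":[0,0.032,0],"twist":[0,0,0]},{"offset":[0,0.046,0],"twist":[0,0,0]},{"offset":[0,0.06,0],"twist":[0,0,0]},{"offset":[0,0.074,0],"twist":[0,0,0]},{"offset":[0,0.086,0],"twist":[0,0,0]},{"offset":[0,0.093,0],"twist":[0,0,0]},{"offset":[0,0.094,0],"twist":[0,0,0]},{"offset":[0,0.094,0],"twist":[0,0,0]}]'; python3 -m crank '[{"offset":[0,0,0.006],"twist":[0,0,0]},{"offset":[0,0,0.014],"twist":[0,0,0]},{"offset":[0,0,0.022],"twist":[0,0,0]},{"offset":[0,0,0.028],"twist":[0,0,0]},{"offset":[0,0,0.032],"twist":[0,0,0]},{"offset":[0,0,0.032],"twist":[0,0,0]},{"offset":[0,0,0.032],"twist":[0,0,0]}]'
```

```text
t: 8.6
tool_pos: [0.5175, -0.2934, 0.2253]
tool_rot: [-1.881, -2.516, 0.0]
contact_force: [0.4, -0.3, -1.9]
opening: 0.0074
grip_force: 78.2
t: 9.48
tool_pos: [0.5178, -0.2934, 0.1937]
tool_rot: [1.881, 2.516, -0.0]
contact_force: [-0.2, 0.2, -1.6]
opening: 0.0077
grip_force: 78.2
```

```bash
python3 -m crank '[{"offset":[0,0,0.002],"twist":[0,0,0]},{"offset":[0,0,0.004],"twist":[0,0,0]},{"offset":[0,0,0.004],"twist":[0,0,0]}]'; python3 -m crank '[{"offset":[0,0,0.001],"twist":[0,0,0]},{"offset":[0,0,0.002],"twist":[0,0,0]},{"offset":[0,0,0.002],"twist":[0,0,0]}]';  python3 - <<'E'
from station import *
import cv2,numpy as np
s=get_image("scene")[140:260,205:305,::-1]
cv2.imwrite("pics/st2.png",cv2.resize(s,None,fx=5,fy=5,interpolation=cv2.INTER_CUBIC))
E
```

```text
t: 9.85
tool_pos: [0.5175, -0.2932, 0.189]
tool_rot: [-1.881, -2.516, -0.0]
contact_force: [-0.7, 1.5, -2.1]
opening: 0.0072
grip_force: 78.2
t: 10.22
tool_pos: [0.5178, -0.2934, 0.1879]
tool_rot: [1.881, 2.516, -0.0]
contact_force: [-1.6, 1.2, 0.8]
opening: 0.0077
grip_force: 78.3
```

View pics/st2.png

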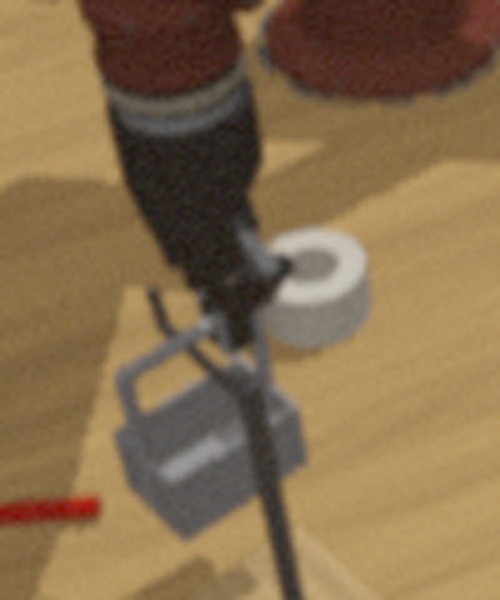

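The handle is over the arm, crossing at about crop (190,350), with the tip at (153,293) outside it. I lower a touch and release.

```bash
python3 -m crank '[{"offset":[0,0,0.001],"twist":[0,0,0]},{"offset":[0,0,0.001],"twist":[0,0,0]}]'; python3 -m crank '[{"offset":[0,0,0],"twist":[0,0,0]},{"offset":[0,0,0],"twist":[0,0,0]},{"offset":[0,0,0],"twist":[0,0,0]},{"offset":[0,0,0],"twist":[0,0,0]},{"offset":[0,0,0],"twist":[0,0,0]},{"offset":[0,0,0],"twist":[0,0,0]}]' 0.4; python3 -m crank '[{"offset":[0,0,-0.01],"twist":[0,0,0]},{"offset":[0,0,-0.03],"twist":[0,0,0]},{"offset":[0,0,-0.06],"twist":[0,0,0]},{"offset":[0,0,-0.09],"twist":[0,0,0]},{"offset":[0,0,-0.1],"twist":[0,0,0]},{"offset":[0,0,-0.1],"twist":[0,0,0]}]';python3 go.py .607 .0215 .15 3.7
```

```text
t: 10.52
tool_pos: [0.5179, -0.2934, 0.1875]
tool_rot: [1.881, 2.516, -0.0]
contact_force: [-2.1, 2.8, 4.6]
opening: 0.0076
grip_force: 78.8
t: 11.28
tool_pos: [0.5177, -0.2933, 0.1863]
tool_rot: [1.881, 2.516, -0.0]
contact_force: [0.2, -0.1, -0.0]
opening: 0.0344
grip_force: 0.0
t: 12.02
tool_pos: [0.518, -0.2936, 0.2877]
tool_rot: [1.88, 2.514, -0.0]
contact_force: [-0.4, 1.0, -0.9]
opening: 0.0342
grip_force: 0.0
t 12.025 offset mm [277.2497 174.3413 137.4376] twist [ 0.0916  0.0998 12.7406] F [-0.3632  1.0012 -0.9123] op 0.034153688324000925
```

```bash
python3 -m crank '[{"offset":[0.015,0.009,0],"twist":[0,0,1]},{"offset":[0.055,0.034,0],"twist":[0,0,3]},{"offset":[0.1,0.062,0],"twist":[0,0,5]},{"offset":[0.145,0.091,0.015],"twist":[0,0,8]},{"offset":[0.19,0.119,0.045],"twist":[0,0,10]},{"offset":[0.23,0.145,0.08],"twist":[0,0,12]},{"offset":[0.26,0.163,0.115],"twist":[0,0,12.7]},{"offset":[0.275,0.173,0.133],"twist":[0,0,12.7]},{"offset":[0.277,0.174,0.137],"twist":[0,0,12.7]},{"offset":[0.277,0.174,0.137],"twist":[0,0,12.7]},{"offset":[0.277,0.174,0.137],"twist":[0,0,12.7]}]' 0.55; python3 go.py .607 .0215 .002 3.7; python3 - <<'E'
from h import *
i=get_image("scene")
# basket on hook
a=i[150:270,205:305,::-1];b=i[160:280,310:410,::-1]
cv2.imwrite("pics/st3.png",np.hstack([cv2.resize(x,None,fx=4,fy=4,interpolation=cv2.INTER_CUBIC) for x in(a,b)]))
E
```

```text
t: 13.4
tool_pos: [0.6071, 0.0203, 0.1512]
tool_rot: [2.148, 2.289, 0.002]
contact_force: [-0.1, 0.2, 0.3]
opening: 0.047
grip_force: 0.0
t 13.4 offset mm [  1.2996  -0.4484 149.1573] twist [ 0.1632  0.0421 -0.049 ] F [-0.0918  0.1824  0.3123] op 0.04701422482880563
```

View pics/st3.png

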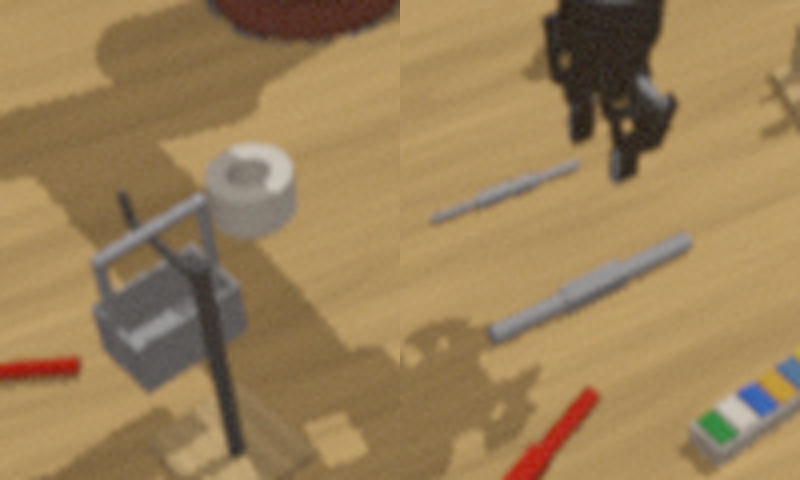

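Left: the basket hangs level on the arm, bar from crop (100,262) to (205,203). Right: the mandrel is undisturbed at (590,287), with the gripper above it. Descend and grip.

```bash
python3 -m crank '[{"offset":[0.001,0,0.02],"twist":[0,0,0]},{"offset":[0.001,0,0.06],"twist":[0,0,0]},{"offset":[0.001,0,0.1],"twist":[0,0,0]},{"offset":[0.001,0,0.13],"twist":[0,0,0]},{"offset":[0.001,0,0.142],"twist":[0,0,0]},{"offset":[0.001,0,0.148],"twist":[0,0,0]},{"offset":[0.001,0,0.148],"twist":[0,0,0]},{"offset":[0.001,0,0.148],"twist":[0,0,0]}]'; python3 -m crank '[{"offset":[0,0,0],"twist":[0,0,0]},{"offset":[0,0,0],"twist":[0,0,0]},{"offset":[0,0,0],"twist":[0,0,0]},{"offset":[0,0,0],"twist":[0,0,0]},{"offset":[0,0,0],"twist":[0,0,0]},{"offset":[0,0,0],"twist":[0,0,0]},{"offset":[0,0,0],"twist":[0,0,0]}]' 0 110;python3 -m crank '[{"offset":[0,0,-0.01],"twist":[0,0,0]},{"offset":[0,0,-0.04],"twist":[0,0,0]},{"offset":[0,0,-0.09],"twist":[0,0,0]},{"offset":[0,0,-0.14],"twist":[0,0,0]},{"offset":[0,0,-0.17],"twist":[0,0,0]},{"offset":[0,0,-0.18],"twist":[0,0,0]},{"offset":[0,0,-0.18],"twist":[0,0,0]}]'; python3 go.py .5753 .3254 .18 75.1
```

```text
t: 14.45
tool_pos: [0.6072, 0.0225, 0.0028]
tool_rot: [2.146, 2.291, 0.002]
contact_force: [-0.3, -0.5, -0.2]
opening: 0.0469
grip_force: 0.0
t: 15.32
tool_pos: [0.607, 0.0226, 0.0025]
tool_rot: [2.147, 2.292, 0.002]
contact_force: [-0.9, 0.5, 6.2]
opening: 0.0153
grip_force: 108.8
t: 16.2
tool_pos: [0.6058, 0.0227, 0.1808]
tool_rot: [-2.148, -2.292, 0.0]
contact_force: [0.6, 0.1, -2.7]
opening: 0.0153
grip_force: 107.9
t 16.2 offset mm [304.0828 -10.662    0.824 ] twist [ -0.0222  -0.0227 -71.3644] F [ 0.6438  0.0783 -2.6813] op 0.0153090398424215
```

```bash
python3 -m crank '[{"offset":[0.01,0,0],"twist":[0,0,-3]},{"offset":[0.04,0,0],"twist":[0,0,-9]},{"offset":[0.075,-0.002,0],"twist":[0,0,-17]},{"offset":[0.11,-0.004,0],"twist":[0,0,-25]},{"offset":[0.145,-0.005,0],"twist":[0,0,-33]},{"offset":[0.18,-0.006,0],"twist":[0,0,-41]},{"offset":[0.215,-0.008,0],"twist":[0,0,-49]},{"offset":[0.25,-0.009,0],"twist":[0,0,-57]},{"offset":[0.28,-0.01,0],"twist":[0,0,-65]},{"offset":[0.297,-0.011,0],"twist":[0,0,-70]},{"offset":[0.304,-0.011,0],"twist":[0,0,-71.4]},{"offset":[0.304,-0.011,0],"twist":[0,0,-71.4]},{"offset":[0.304,-0.011,0],"twist":[0,0,-71.4]}]'; python3 - <<'E'
from h import *
t=get_image("top");s=get_image("scene")
f=lambda i,x,y:cv2.resize(i[y:y+120,x:x+80,::-1],None,fx=5,fy=5,interpolation=cv2.INTER_CUBIC)
cv2.imwrite("pics/rk.png",np.hstack([f(t,130,145),f(s,390,120)]))
R=[.5753,.3254,-.2597]
print((proj('scene',pose(R,[(-.1,0,.187),(.1,0,.187),(-.07,-.0095,.102),(.07,-.0095,.102),(-.07,.016,.099),(.07,.016,.099),(.122,-.035,0),(-.122,-.035,0)]))-[390,120])*5+[400,0])
E
```

```text
t: 17.82
tool_pos: [0.5752, 0.3246, 0.1807]
tool_rot: [-0.408, -3.114, 0.001]
contact_force: [0.5, -0.5, -1.3]
opening: 0.0152
grip_force: 107.9
[[551.7979 100.2143]
 [684.5786 271.2425]
 [538.3542 223.0188]
 [624.2619 345.4847]
 [570.3675 221.074 ]
 [658.5428 342.7809]
 [596.1313 512.176 ]
 [460.7192 293.1342]]
```

View pics/rk.png

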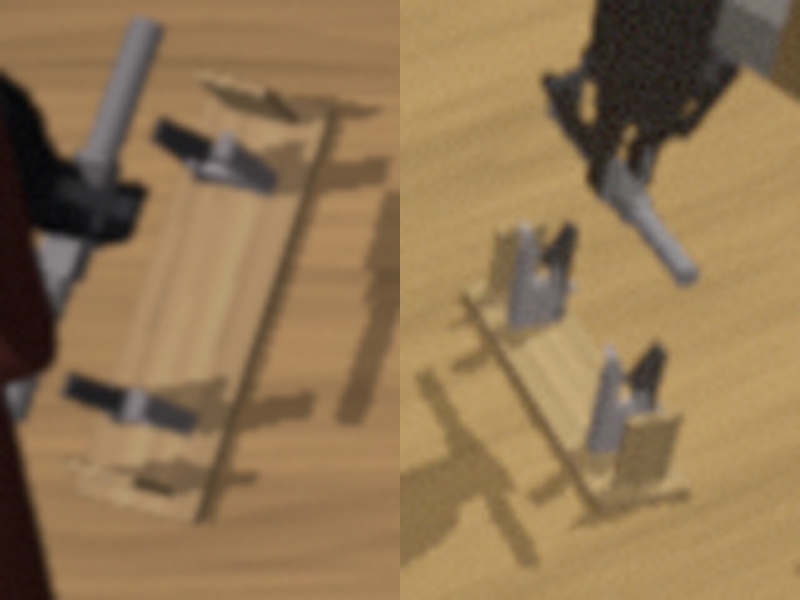

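```bash
python3 - <<'E'
from h import *
k=lambda o:(lambda u,v:np.array([(u+.5)/5-.5+o[0],(v+.5)/5-.5+o[1]]))
t,s=k((130,145)),k((390,120))
R=[.5753,.3254,-.2597];c,S=np.cos(R[2]),np.sin(R[2])
def show(n,X): d=X-[R[0],R[1],0];print(n,X,'rack frame',np.array([c*d[0]+S*d[1],-S*d[0]+c*d[1],d[2]])*1000)
for n,a,b in(('barend',(147,24),(286,271)),('prong+x',(226,143),(210,352)),('prong-x',(134,396),(124,230)),('jaw+x',(160,130),(260,350)),('jaw-x',(70,385),(171,227)),('corner+x-y',(333,114),(196,510)),('corner-x-y',(203,520),(65,298))):
    show(n,tri(top=t(*a),scene=s(*b)))
print((proj('top',pose(R,[(.1,0,.187),(.07,-.013,.102),(-.07,-.013,.102),(.07,.018,.1),(-.07,.018,.1)]))-[130,145])*5)
E
```

```text
barend [0.6716 0.2997 0.1888] rack frame [ 99.6857  -0.0785 188.8207]
prong+x [0.6369 0.2885 0.0995] rack frame [ 68.969  -19.8136  99.4976]
prong-x [0.503  0.3247 0.1006] rack frame [-69.6745 -19.2719 100.6173]
jaw+x [0.6457 0.3259 0.0922] rack frame [67.8905 18.5769 92.2155]
jaw-x [0.5101 0.361  0.0938] rack frame [-72.2054  17.6819  93.8079]
corner+x-y [0.6809 0.2624 0.0005] rack frame [118.2677 -33.7604   0.5271]
corner-x-y [ 0.4502  0.3223 -0.0019] rack frame [-120.0694  -35.135    -1.8643]
[[146.9859  22.9315]
 [210.9925 134.8155]
 [121.276  392.4026]
 [155.5043 120.7502]
 [ 64.6673 377.2633]]
```

Both views agree: the held bar lies over the slot within ~1 mm, and the rack fit holds. Lower to just above the jaws, then press down in steps.

```bash
python3 go.py .5753 .3254 .1 75.1; python3 -m crank '[{"offset":[0,0,0.015],"twist":[0,0,0]},{"offset":[0,0,0.04],"twist":[0,0,0]},{"offset":[0,0,0.065],"twist":[0,0,0]},{"offset":[0,0,0.08],"twist":[0,0,0]},{"offset":[0,0,0.085],"twist":[0,0,0]},{"offset":[0,0,0.085],"twist":[0,0,0]}]'; python3 -m crank '[{"offset":[0,0,0.004],"twist":[0,0,0]},{"offset":[0,0,0.009],"twist":[0,0,0]},{"offset":[0,0,0.014],"twist":[0,0,0]},{"offset":[0,0,0.018],"twist":[0,0,0]},{"offset":[0,0,0.018],"twist":[0,0,0]}]'
```

```text
t 17.925 offset mm [ 0.3418  0.8018 81.1967] twist [-0.0151 -0.0073 -0.0283] F [ 0.1899  0.1793 -2.2664] op 0.015439413852693033
t: 18.68
tool_pos: [0.5755, 0.3252, 0.0964]
tool_rot: [0.407, 3.115, 0.0]
contact_force: [0.2, -0.2, -2.0]
opening: 0.0155
grip_force: 107.9
t: 19.3
tool_pos: [0.5756, 0.3248, 0.0784]
tool_rot: [0.406, 3.115, -0.001]
contact_force: [-0.2, -3.0, 1.3]
opening: 0.0155
grip_force: 108.4
```

```bash
python3 -m crank '[{"offset":[0,0,0.004],"twist":[0,0,0]},{"offset":[0,0,0.008],"twist":[0,0,0]},{"offset":[0,0,0.012],"twist":[0,0,0]},{"offset":[0,0,0.012],"twist":[0,0,0]}]';python3 -m crank '[{"offset":[0,0,0.004],"twist":[0,0,0]},{"offset":[0,0,0.008],"twist":[0,0,0]},{"offset":[0,0,0.012],"twist":[0,0,0]},{"offset":[0,0,0.014],"twist":[0,0,0]},{"offset":[0,0,0.014],"twist":[0,0,0]}]'
```

```text
t: 19.8
tool_pos: [0.5771, 0.325, 0.0693]
tool_rot: [0.406, 3.111, 0.0]
contact_force: [-1.9, -6.9, 10.5]
opening: 0.0153
grip_force: 109.6
t: 20.42
tool_pos: [0.5743, 0.3252, 0.0511]
tool_rot: [-0.405, -3.113, 0.001]
contact_force: [-1.1, -1.7, -5.5]
opening: 0.0153
grip_force: 107.8
```

```bash
python3 -m crank '[{"offset":[0,0,0.002],"twist":[0,0,0]},{"offset":[0,0,0.004],"twist":[0,0,0]},{"offset":[0,0,0.004],"twist":[0,0,0]},{"offset":[0,0,0.004],"twist":[0,0,0]}]'
```

```text
t: 20.92
tool_pos: [0.5755, 0.325, 0.0486]
tool_rot: [0.406, 3.115, -0.001]
contact_force: [-2.2, -5.0, 0.1]
opening: 0.0151
grip_force: 108.4
```

```bash
python3 -m crank '[{"offset":[0,0,0.001],"twist":[0,0,0]},{"offset":[0,0,0.002],"twist":[0,0,0]},{"offset":[0,0,0.002],"twist":[0,0,0]}]';python3 -m crank '[{"offset":[0,0,0.001],"twist":[0,0,0]},{"offset":[0,0,0.001],"twist":[0,0,0]}]'
```

```text
t: 21.3
tool_pos: [0.5756, 0.325, 0.0484]
tool_rot: [0.406, 3.115, -0.001]
contact_force: [-5.6, -6.8, 8.7]
opening: 0.0153
grip_force: 109.7
t: 21.55
tool_pos: [0.5756, 0.325, 0.0484]
tool_rot: [-0.406, -3.115, 0.002]
contact_force: [-9.0, -8.0, 11.6]
opening: 0.0155
grip_force: 110.3
```

On the floor: the force rises while the height stays at 0.0484. Release, retreat and look.

```bash
python3 -m crank '[{"offset":[0,0,-0.002],"twist":[0,0,0]},{"offset":[0,0,-0.002],"twist":[0,0,0]},{"offset":[0,0,-0.002],"twist":[0,0,0]},{"offset":[0,0,-0.002],"twist":[0,0,0]},{"offset":[0,0,-0.002],"twist":[0,0,0]},{"offset":[0,0,-0.002],"twist":[0,0,0]}]' 0.5; python3 -m crank '[{"offset":[0,0,-0.01],"twist":[0,0,0]},{"offset":[0,0,-0.04],"twist":[0,0,0]},{"offset":[0,0,-0.09],"twist":[0,0,0]},{"offset":[0,0,-0.14],"twist":[0,0,0]},{"offset":[0.04,0,-0.17],"twist":[0,0,0]},{"offset":[0.09,0,-0.18],"twist":[0,0,0]},{"offset":[0.14,0,-0.18],"twist":[0,0,0]},{"offset":[0.16,0,-0.18],"twist":[0,0,0]},{"offset":[0.16,0,-0.18],"twist":[0,0,0]}]'; python3 - <<'E'
from h import *
t=get_image("top");s=get_image("scene")
f=lambda i,x,y,h=75:cv2.resize(i[y:y+h,x:x+100,::-1],None,fx=4,fy=4,interpolation=cv2.INTER_CUBIC)
cv2.imwrite("pics/fin.png",np.vstack([np.hstack([f(t,120,160),f(s,390,150)]),np.hstack([f(s,210,165),f(t,360,160)])]))
R=[.5753,.3254,-.2597]
print((proj('scene',pose(R,[(-.1,0,.055),(.1,0,.055)]))-[390,150])*4+[400,0],(proj('top',pose(R,[(-.1,0,.055),(.1,0,.055)]))-[120,160])*4)
E
```

```text
t: 22.3
tool_pos: [0.5753, 0.3253, 0.0472]
tool_rot: [-0.406, -3.115, -0.0]
contact_force: [0.4, -0.3, 0.1]
opening: 0.0427
grip_force: 0.0
t: 23.42
tool_pos: [0.4202, 0.3666, 0.2278]
tool_rot: [0.404, 3.114, 0.001]
contact_force: [0.8, 0.3, 0.1]
opening: 0.0427
grip_force: 0.0
[[499.4379  78.0485]
 [595.4045 219.111 ]] [[129.7528 302.8897]
 [227.8363  20.352 ]]
```

View pics/fin.png

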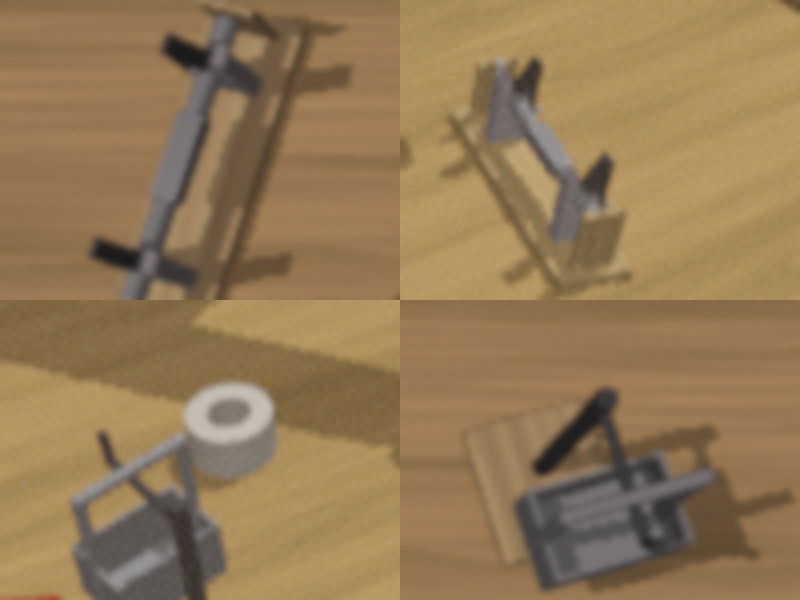

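Top left: the bar end sits at crop (226,18) against (228,20) predicted for home, and both jaw tips are back at their closed pixels. Bottom: the basket hangs level, with the arm crossing mid-handle. Handing in.

```bash
python3 -c "
from station import *
print(finish_job())"
```

```text
the job is handed in; nothing more can be done
None
```

I handed the job in at about 23.5 s: the basket hangs level on the hook by the middle of its handle, and the thick mandrel is home in both forks with both jaws closed. I judged this from the final pictures, as the hand-in returned no verdict.

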